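# Fold down the shaping board onto its two slide-out supports

## Robot

A 6-joint arm with a two-finger parallel gripper is mounted at the origin on the work surface. World frame = base frame: x ahead of the robot, y to its left, z up, the work surface at z = 0. Lengths are in m, angles in rad, forces in N, time in s.
With the tool pointing down it reaches from about 0.35 to 0.95 m from the base axis. Payload 17.4 kg.
Tool frame: the origin (TCP) lies at the very end of the fingers, on their centre line; the grasp point (between the pads) lies 19 mm behind it (r.pinch_z is the distance from the TCP to the grasp point, in m); z points along the fingers, y is the line along which they close (so a half turn about z gives the same grasp; the last joint's range is limited). The gripper opens to 93 mm and grips with 3 to 60 N. Pads are 15 mm wide; open, the fingers measure 128 mm over their backs; the gripper's body (75 mm by 188 mm) begins 65 mm behind the grasp point.
Start: joints at [1.122, 0.116, 1.442, -0, 1.584, -0.038], TCP at [0.27, 0.619, 0.219] pointing down, gripper open.
Joint ranges: [-2.83, 2.83], [-0.83, 2.19], [0.07, 2.5], [-1.14, 4.28], [0.01, 3], [-2.97, 2.97]. Speed limits (rad/s): [1.89, 1.89, 2.22, 3.14, 3.14, 3.14].

## Interface

Orientations are given as [roll, pitch, yaw] about the fixed x, y, z axes, in that order (R = Rz(yaw) Ry(pitch) Rx(roll)).
In Python, from workcell import r gives the robot as it stands. The module is installed in compiled form; this text tells all that it offers.
- The arm moves only by the tool servo_tool, never from a script. Its argument "moves" is a list of rows, each an object with "linear": the shift along the tool's x, y, z in mm, a list of three; "turn": the turn, a rotation vector about the tool's x, y, z in rad, a list of three; "hand": the opening, from 0 (shut) to 1 (fully open). In form: [{"linear": [tx, ty, tz], "turn": [wx, wy, wz], "hand": hand}, ...]. A call has 1 to 8 rows; each row shifts and turns the commanded pose from where the row before left it, along the tool's axes as they then stand; what a row does not reach is not made up. A row lasts 1/8 s, in which the tool goes at most 62.5 mm and 10.7 degrees, less where a joint would pass 70% of its speed; a pose out of reach is approached as far as the arm can. A call with a gripper value outside its range is refused whole. The fingers move at their own pace and stop on an object; "grip_force" is the grip in N (left out, the last holds). Time passes only in rows, so rows that do not move let the fingers close. It gives the time, the measured TCP pose, the force, the opening and the grip force at its end, in the units of the state.
- r.observe(): the state, without advancing time (a new reading comes with each control period).
- r.get_image(name): name is "side" or "top"; returns a dict with "pixels" (420x560x3 uint8, red, green, blue), "z_map" (420x560 float32, m along the optical axis (not along the pixel's ray), 0 where there is no reading), "K" (3x3 intrinsics, pixels), "R" (3x3) and "t" (3): a world point X has camera coordinates R X + t. Camera axes: x right, y down, z forward; pixel columns grow to the right and rows downward; lengths in m; the calibration is good to about 2 mm. A picture is of the moment at which its call begins.
- r.job_done(): hands the job in; it is judged then, once.
The state is a dict: "time_s": time; "q": joint angles; "dq": joint speeds; "tau": joint torques, N m; "ee_pos": TCP position; "tool_rot": TCP orientation; "ft_force": force on the tool from outside, world axes, zero at the start; "wrist_torque": the same for the moment, N m; "finger_gap": opening from 0.0 (shut) to 1.0 (fully open); "grip_force": force on a finger pad.
Only numpy, scipy, OpenCV 4.12 (cv2) and the standard library are available. Lean on these libraries where they do the work, as an engineer would, in place of code of your own. Each camera call takes 0.05 s, during which the arm holds its last target. There are 200 camera calls.

## Task

Open up the sloping-front bench cabinet for work: pull both slide-out supports all the way out to their stops, and only then swing the flap over and lower it smoothly, without letting it slam or leaning hard on it, until it lies fully down, pressed home so that it bears on both supports. Leave the other things on the table and on the cabinet where they are.

Things in the scene. Friction and masses are not known exactly. Their poses are not given: they have to be found in the camera images.
- cabinet: White bench cabinet, screwed down, 360 mm wide, 220 deep, 261 high, light wood top board; its front slopes back above the drawer section. Origin: on the table, under the middle of its front edge. x points from the front into the cabinet (away from the robot), y to the left as the robot sees it, z up; turned up to 0.2 rad about z.
- support_left: The wooden bar of the left support, 200 x 26 x 48 mm: the part that carries the flap. Origin: middle of the upper edge of its front end, 93.5 mm above the table; axes as the cabinet's.
- support_right: The wooden bar of the right support, the same.
- flap: The flap's board: plywood 360 mm wide, 16 thick, 170 from hinge to free edge, steel sheet on the inside; 0.4 to 0.77 kg. Origin: middle of the hinge line; axes as the cabinet's when shut, turning with the flap. Its stays would hold it a hair above the supports, so it must be pressed down on them until it bears: 10 to 20 N from above near its middle does it.
- left_slide (a joint): Left slide-out support: light wooden bar 26 mm wide, 48 high, 155 mm left of the cabinet's middle, just under the flap's end. 0 = in (front end level with the cabinet's front), 0.12 m = fully out against its stop; may start up to 30 mm out. Slides along the cabinet's -x, rubs with about 4 N (more when moved fast), stays where left.
- right_slide (a joint): Right slide-out support: the same, 155 mm right of the cabinet's middle.
- left_knob (a point): Centre of the dark steel knob on the left support's front end: a cylinder 30 mm across and 16 long, axis along the cabinet's x, on a 14 mm neck. This point is 26 mm ahead of the support's end and 69.5 mm above the table. The flap starts 25 mm above it and slopes back, so a hand leaning forward over the knob by 25 to 45 degrees has room.
- right_knob (a point): The same point of the right support's knob.
- flap_angle (a joint): Angle of the sloping drop-front flap, hinged along the bottom edge of its outer face. 0 = shut, leaning back 0.5 rad from upright (may start up to 0.1 open); 0.5 = upright; 2.08 rad = level, outer face lying on the tops of both pulled-out supports (without them it sags lower). Friction stays hold it wherever it is left: 0.2 to 1.2 N m turn it, it never falls by itself.
- flap_hinge (a point): Middle of the flap's hinge line, 95 mm above the table, on the cabinet's front edge; the line runs along the cabinet's y.
- flap_bar (a point): Centre of the dark steel bar handle on the flap's outer face: round bar 12 mm thick, 130 long, parallel to the hinge, its centre line 38 mm off the face (32 mm free behind it) and 155 mm along the flap from the hinge; carried by two posts 110 mm apart. When the flap is level the bar hangs underneath.
- flap_edge (a point): Middle of the flap's free edge, on its outer face, 170 mm from the hinge.
- basin: Bystander: steel basin, 142 mm across, 60 high, a white plastic scraper standing fast in it up to 130 high. Origin: middle of its underside.
- oil_bottle: Bystander: amber oil bottle with red cap, 66 mm across, 200 high. Origin: middle of its underside.
- flour_tin: Bystander: steel tin with paper label, 90 mm across, 110 high. Origin: middle of its underside.
- mug: Bystander: blue mug, 76 mm across, 90 high. Origin: middle of its underside.
- steamer: Bystander: small bamboo steamer with lid, 156 mm across, 84 high. Origin: middle of its underside.
- bench_knife: Bystander: bench knife (steel sheet with a dark wooden grip), 150 x 124 mm, 26 high, lying flat. Origin: middle of its underside.
- spice_jar: Bystander: glass jar with green lid, 60 mm across, 85 high, standing on the left half of the cabinet's top board. Origin: middle of its underside.

How it is judged:
On the way, in this order (a step that is already met when the one before it is completed fails the run):
1. both supports fully out, the flap still up (value of joint each of left_slide, right_slide above 0.115 m and value of joint flap_angle below 1 rad), for 0.2 s.
2. the flap lies down on both supports (value of joint each of left_slide, right_slide above 0.115 m and value of joint flap_angle between 2.055 and 2.115 rad and contact force between flap and support_left above 1 N and contact force between flap and support_right above 1 N), for 0.2 s.
At the end, for the whole second after the job is handed in: Both supports are within 5 mm of their stops (0.12 m out), and the flap lies level on them, at rest (angle 2.055 to 2.115 rad), bearing on each of the two with more than 1 N (all of step 2 and velocity of joint flap_angle between -0.05 and 0.05 rad/s); the robot touches nothing.
It fails at once if the flap slams or is flung (turns faster than 2.5 rad/s) (velocity of joint flap_angle above 2.5 rad/s).
It fails at once if the flap bangs or is pressed onto a support with more than 40 N (contact force between flap and support_left above 40 N or contact force between flap and support_right above 40 N).
It fails at once if a thing standing on the table or the cabinet is moved more than 30 mm (distance of any of basin, oil_bottle, flour_tin, mug, steamer, bench_knife, spice_jar from where it was at the start of the episode above 0.03 m).
It also fails if it takes over 64 s, if anything falls off the work surface, if the arm or the gripper's body presses on something with over 40 N, if the wrist force passes 120 N, or if a joint passes its speed limit or range.

## Working session

There is one attempt and no reset: what is moved stays moved. The work goes in short steps, Python scripts to look and compute and a tool call to move; the robot and the scene stay as the last step left them, time stands still between calls to the robot, and variables do not carry over. Pictures are saved under pics/ and viewed, at most 10 in all, crops included, and the job is handed in when it is done.

Besides the shell and the picture viewer there is one more tool, called after ">>>" as name(argument=value, ...) on one line, values as JSON. servo_tool: Moves the arm, as the interface text tells. Its arguments: {"type":"object","properties":{"moves":{"type":"array","items":{"type":"object","properties":{"linear":{"type":"array","items":{"type":"number"}},"turn":{"type":"array","items":{"type":"number"}},"hand":{"type":"number"}}}},"grip_force":{"type":"number"}},"required":["moves"]}

```bash
mkdir -p pics
cat > h.py <<'E'
from workcell import r
import numpy as np, cv2
from scipy.spatial.transform import Rotation as Ro
def snap(name,fn=None):
    d=r.get_image(name)
    if fn: cv2.imwrite('pics/'+fn,d['pixels'][:,:,::-1])
    np.savez('last_'+name+'.npz',**d); return d
def load(name): return np.load('last_'+name+'.npz')
def world(d,u,v):
    z=d['z_map'][v,u]; p=np.linalg.inv(d['K'])@np.array([u,v,1.])*z
    return d['R'].T@(p-d['t'])
def cloud(d):
    v,u=np.mgrid[:420,:560]; z=d['z_map']
    p=np.stack([u*z,v*z,z],-1)@np.linalg.inv(d['K']).T
    return (p-d['t'])@d['R']
E
python3 - <<'E'
from h import *
for n in('side','top'):
    d=snap(n,n+'0.png'); print(n,d['R'].round(2).tolist(),d['t'].round(2), 'campos',(-d['R'].T@d['t']).round(2))
o=r.observe(); print(o['time_s'],o['ee_pos'],o['tool_rot'],o['ft_force'],r.pinch_z)
E
```

```text
side [[0.96, -0.27, 0.01], [-0.17, -0.65, -0.74], [0.21, 0.71, -0.67]] [-0.48  0.22  1.18] campos [ 0.26 -0.83  0.96]
top [[-0.0, -1.0, -0.03], [-0.99, 0.01, -0.11], [0.11, 0.03, -0.99]] [0.05 0.51 1.41] campos [0.36 0.   1.46]
0.1 [0.26946461 0.61865791 0.21798022] [-3.14052621e+00 -7.73205783e-05  2.73079225e+00] [0.02624456 0.65055967 0.25261627] 0.0188
```

View pics/side0.png

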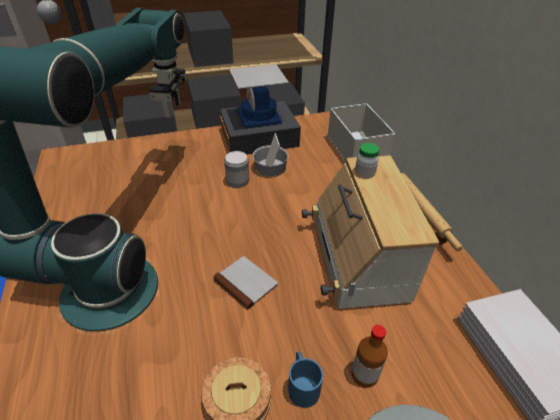

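View pics/top0.png

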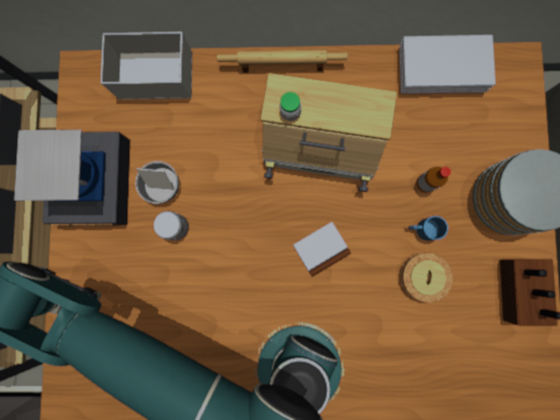

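Side and top views both show the cabinet ahead of the robot, slightly turned. In the top view the knobs are near (268,172) and (363,186), the bar near (322,144) and the jar at (290,104). In the side view the knobs are near (308,213) and (326,289). I'll enlarge.

Run:
```python
from h import *
d=load('top'); s=load('side')
a=cv2.resize(d['pixels'][70:200,250:400],None,fx=4,fy=4,interpolation=cv2.INTER_CUBIC)
b=cv2.resize(s['pixels'][150:310,290:440],None,fx=3.5,fy=3.5,interpolation=cv2.INTER_CUBIC)
cv2.imwrite('pics/topc.png',a[:,:,::-1]);cv2.imwrite('pics/sidec.png',b[:,:,::-1])
W=cloud(d)
# top board: z near .261
m=(abs(W[...,2]-.261)<.008); m[:, :255]=0; m[:,400:]=0; m[150:]=0
p=W[m]; print(m.sum(), np.median(p[:,2]))
rect=cv2.minAreaRect(p[:,:2].astype(np.float32)); print(rect); print(cv2.boxPoints(rect))
for n,dd,(u,v) in [('Lk top',d,(268,173)),('Rk top',d,(363,187)),('bar',d,(322,143)),('Lk side',s,(308,213)),('Rk side',s,(326,289))]:
    print(n,world(dd,u,v).round(4))
for n,(u,v) in dict(jar=(290,101),bottle=(445,172),mug=(434,228),knife=(322,246),tin=(168,225),basin=(158,183),knifefar=(320,228)).items(): print(n,world(d,u,v).round(3))
```

```text
5898 0.26065381033745405
((0.7623150944709778, -0.08401256799697876), (0.3724767863750458, 0.19273734092712402), 80.6285400390625)
[[ 0.6369066  -0.25207317]
 [ 0.82707155 -0.28345746]
 [ 0.88772357  0.08404803]
 [ 0.69755864  0.11543232]]
Lk top [0.6271 0.0956 0.0813]
Rk top [ 0.578  -0.208   0.0857]
bar [ 0.6789 -0.0697  0.2518]
Lk side [0.6355 0.0891 0.074 ]
Rk side [ 0.5781 -0.222   0.0852]
jar [0.769 0.019 0.345]
bottle [ 0.601 -0.428  0.203]
mug [ 0.451 -0.453  0.001]
knife [ 0.393 -0.079  0.017]
tin [0.459 0.408 0.111]
basin [0.605 0.466 0.041]
knifefar [ 0.453 -0.073  0.015]
```

View pics/topc.png

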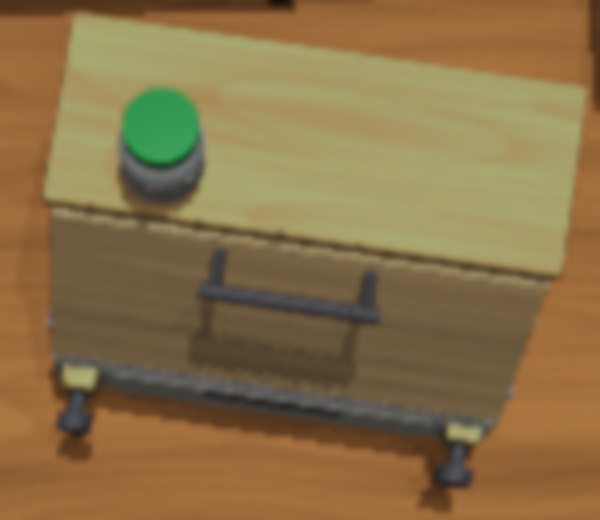

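View pics/sidec.png

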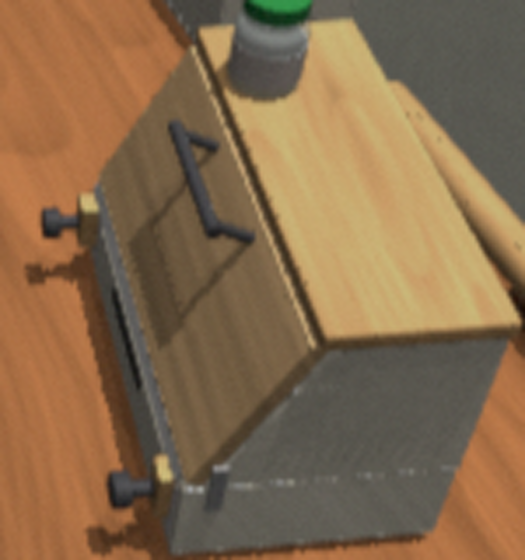

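The top crop shows the supports' yellow ends just past the cabinet front at crop (80,377) and (463,432), with the knobs at (75,415) and (455,470). The side crop agrees. Next I'll fit the cabinet pose from the flap plane and the top board.

```bash
cat >> h.py <<'E'
def planefit(p,tol=.004,it=4):
    for _ in range(it):
        c=p.mean(0); n=np.linalg.svd(p-c,full_matrices=False)[2][2]; e=(p-c)@n
        p=p[abs(e)<max(tol,0)] if _ else p[abs(e)<3*tol]
    return c,n*np.sign(-n[0]),len(p)
E
python3 - <<'E'
from h import *
for nm in('top','side'):
    d=load(nm); W=cloud(d)
    yaw=-.163; M=np.array([np.cos(yaw),np.sin(yaw)]);N=np.array([-M[1],M[0]])
    u0=(np.array([.762,-.084])@M)  # board centre
    X=W[...,:2]@M; Y=W[...,:2]@N; y0=np.array([.762,-.084])@N
    m=(W[...,2]>.12)&(W[...,2]<.235)&(abs(Y-y0)<.16)&(X>u0-.25)&(X<u0-.05)
    p=W[m]; 
    # predicted plane rough: x-.5z const
    s=X[m]-np.tan(.45)*p[:,2]; p=p[abs(s-np.percentile(s,70))<.02]
    c,n,k=planefit(p); yw=np.arctan2(-n[1],-n[0]); tilt=np.arctan2(n[2],np.hypot(n[0],n[1]))
    # hinge line at z=.095
    M=np.array([np.cos(yw),np.sin(yw)]);N=np.array([-M[1],M[0]])
    hx=c[:2]@M - np.tan(tilt)*(c[2]-.095)
    b=(abs(W[...,2]-.261)<.006)&(abs(W[...,0]-.76)<.16)&(abs(W[...,1]+.08)<.25)
    q=W[b]; qx,qy=q[:,:2]@M,q[:,:2]@N
    f=W[m]; fy=f[:,:2]@N
    print(nm,k,'yaw',yw,'tilt',tilt,'flap angle',.5-tilt,'hx',hx,'board x',np.percentile(qx,[.3,99.7])-hx,'y',np.percentile(qy,[.3,1,99,99.7]))
    # supports/knobs: pts in front of hx
    x=W[...,:2]@M-hx; y=W[...,:2]@N; ym=np.percentile(qy,[.5,99.5]).mean()
    o=np.array([hx*M+ym*N]).ravel(); print('origin',o)
    for sgn in(1,-1):
        mm=(abs(y-ym-sgn*.155)<.035)&(x<.0)&(x>-.09)&(W[...,2]>.05)&(W[...,2]<.1)
        P=np.c_[x[mm],y[mm]-ym,W[mm][:,2]]
        col=d['pixels'][mm].astype(int); yel=(col[:,0]-col[:,2]>50)&(P[:,2]>.055); dk=col.sum(1)<240
        print(sgn,'yel n',yel.sum(), P[yel].min(0).round(4),P[yel].max(0).round(4),'dark',dk.sum(),P[dk].min(0).round(4),P[dk].max(0).round(4),np.median(P[dk],0).round(4))
E
```

```text
top 2704 yaw -0.16562961966550832 tilt 0.4697031304596067 flap angle 0.03029686954039329 hx 0.6394889099254608 board x [0.03234692 0.2209785 ] y [-0.14163727 -0.13906604  0.2251252   0.22754442]
origin [ 0.63784218 -0.06293171]
1 yel n 32 [-0.0461  0.1404  0.0725] [-0.0028  0.1683  0.0976] dark 81 [-0.05    0.1253  0.0509] [-0.0007  0.1664  0.0882] [-0.0346  0.1512  0.0767]
-1 yel n 16 [-0.0097 -0.1639  0.0803] [-0.0027 -0.1448  0.0966] dark 81 [-0.045  -0.1686  0.0509] [-0.     -0.1268  0.0912] [-0.0316 -0.1524  0.077 ]
side 2544 yaw -0.1663930358439984 tilt 0.46819679272427817 flap angle 0.031803207275721834 hx 0.6402757566157558 board x [0.0321907  0.22107962] y [-0.14432022 -0.14332878  0.2175228   0.22437651]
origin [ 0.63792301 -0.0674009 ]
1 yel n 39 [-0.0476  0.1462  0.0594] [-1.000e-04  1.707e-01  9.810e-02] dark 98 [-0.0484  0.1288  0.0509] [-0.0002  0.1684  0.0899] [-0.0166  0.1473  0.0747]
-1 yel n 34 [-0.0427 -0.1647  0.0816] [-0.0003 -0.1397  0.0967] dark 148 [-0.044  -0.1667  0.0515] [-1.000e-04 -1.386e-01  9.540e-02] [-0.0227 -0.1586  0.0765]
```

```bash
cat >> h.py <<'E'
YAW=-.166; O=np.array([.638,-.065,0])
CX=np.array([np.cos(YAW),np.sin(YAW),0]);CY=np.array([-np.sin(YAW),np.cos(YAW),0]);CZ=np.array([0,0,1.])
def cab(x,y,z): return O+x*CX+y*CY+z*CZ
def Rt(t):  # tool y = cab y, tool z tilted t forward (to +x) from down
    z=np.sin(t)*CX-np.cos(t)*CZ; return np.c_[np.cross(CY,z),CY,z]
def cur():
    o=r.observe(); return np.array(o['ee_pos']),Ro.from_euler('xyz',o['tool_rot']).as_matrix()
def tocab(p): d=np.array(p)-O; return np.array([d@CX,d@CY,d[2]])
def plan(way,p=None,R=None):
    """way: list of (pos,R,n); prints rows"""
    if p is None: p,R=cur()
    for pt,Rg,n in way:
        w=Ro.from_matrix(R.T@Rg).as_rotvec()/n; d=(pt-p)/n
        for i in range(n):
            print((R.T@d*1000).round(1).tolist(),w.round(3).tolist()); R=R@Ro.from_rotvec(w).as_matrix()
        print('--'); p,R=pt,Rg
def stat():
    o=r.observe(); p,R=cur(); z=R[:,2]
    print('t',round(o['time_s'],2),'cab',tocab(p).round(4),'tilt',np.arctan2(z@CX,-z[2]).round(3),'yerr',(R[:,1]@CX).round(3),'F',np.array([np.array(o['ft_force'])@a for a in(CX,CY,CZ)]).round(1),'gap',round(o['finger_gap'],3),'gf',o['grip_force'],'q',np.round(o['q'],2))
E
python3 - <<'E'
from h import *
stat()
t=.65;z=Rt(t)[:,2]
for k in(cab(-.040,.155,.0695),cab(-.037,-.155,.0695)): print(k)
k=cab(-.040,.155,.0695)
p,R=cur()
mid=np.array([.43,.33,.25])
plan([(mid,Rt(.3),8),(k+(.019-.085)*z,Rt(t),8),(k+.019*z,Rt(t),3)])
E
```

```text
t 0.1 cab [-0.4764  0.6134  0.218 ] tilt -0.0 yerr 0.242 F [-0.1  0.6  0.3] gap 1.003 gf 0.0 q [ 1.12  0.12  1.44  0.    1.58 -0.04]
[0.62416185 0.09447886 0.0695    ]
[ 0.57589662 -0.21175548  0.0695    ]
[-32.8, -25.1, -4.0] [-0.005, -0.037, -0.03]
[-32.2, -26.0, -2.9] [-0.005, -0.037, -0.03]
[-31.4, -27.0, -1.8] [-0.005, -0.037, -0.03]
[-30.7, -27.9, -0.8] [-0.005, -0.037, -0.03]
[-29.8, -28.8, 0.2] [-0.005, -0.037, -0.03]
[-28.9, -29.7, 1.2] [-0.005, -0.037, -0.03]
[-27.9, -30.6, 2.1] [-0.005, -0.037, -0.03]
[-26.9, -31.5, 3.0] [-0.005, -0.037, -0.03]
--
[-18.0, -25.0, 22.3] [0.0, -0.044, 0.0]
[-17.0, -25.0, 23.1] [0.0, -0.044, 0.0]
[-16.0, -25.0, 23.8] [0.0, -0.044, 0.0]
[-14.9, -25.0, 24.5] [0.0, -0.044, 0.0]
[-13.9, -25.0, 25.1] [0.0, -0.044, 0.0]
[-12.7, -25.0, 25.7] [0.0, -0.044, 0.0]
[-11.6, -25.0, 26.2] [0.0, -0.044, 0.0]
[-10.5, -25.0, 26.7] [0.0, -0.044, 0.0]
--
[-0.0, 0.0, 28.3] [0.0, 0.0, 0.0]
[-0.0, 0.0, 28.3] [0.0, 0.0, 0.0]
[-0.0, 0.0, 28.3] [0.0, 0.0, 0.0]
--
```

>>> servo_tool(moves=[{"linear": [-33, -25, -4], "turn": [-0.005, -0.037, -0.03], "hand": 1}, {"linear": [-32, -26, -3], "turn": [-0.005, -0.037, -0.03], "hand": 1}, {"linear": [-31, -27, -2], "turn": [-0.005, -0.037, -0.03], "hand": 1}, {"linear": [-31, -28, -1], "turn": [-0.005, -0.037, -0.03], "hand": 1}, {"linear": [-30, -29, 0], "turn": [-0.005, -0.037, -0.03], "hand": 1}, {"linear": [-29, -30, 1], "turn": [-0.005, -0.037, -0.03], "hand": 1}, {"linear": [-28, -31, 2], "turn": [-0.005, -0.037, -0.03], "hand": 1}, {"linear": [-27, -31, 3], "turn": [-0.005, -0.037, -0.03], "hand": 1}], grip_force=30)

```text
time_s: 1.1
ee_pos: [0.4304, 0.3283, 0.2509]
tool_rot: [3.138, 0.299, 2.973]
ft_force: [1.7, 0.4, -0.8]
finger_gap: 0.999
grip_force: 0.0
```

>>> servo_tool(moves=[{"linear": [-18, -25, 22], "turn": [0, -0.044, 0], "hand": 1}, {"linear": [-17, -25, 23], "turn": [0, -0.044, 0], "hand": 1}, {"linear": [-16, -25, 24], "turn": [0, -0.044, 0], "hand": 1}, {"linear": [-15, -25, 24], "turn": [0, -0.044, 0], "hand": 1}, {"linear": [-14, -25, 25], "turn": [0, -0.044, 0], "hand": 1}, {"linear": [-13, -25, 26], "turn": [0, -0.044, 0], "hand": 1}, {"linear": [-12, -25, 26], "turn": [0, -0.044, 0], "hand": 1}, {"linear": [-10, -25, 27], "turn": [0, -0.044, 0], "hand": 1}])

```text
time_s: 2.1
ee_pos: [0.5848, 0.0999, 0.122]
tool_rot: [3.137, 0.651, 2.97]
ft_force: [1.4, -0.9, 0.4]
finger_gap: 0.999
grip_force: 0.0
```

Run:
```python
from h import *
stat(); t=.65;z=Rt(t)[:,2]; k=cab(-.040,.155,.0695)
plan([(k+.019*z,Rt(t),4)])
d=snap('side'); a=cv2.resize(d['pixels'][130:310,230:440],None,fx=3,fy=3,interpolation=cv2.INTER_CUBIC)
cv2.imwrite('pics/a1.png',a[:,:,::-1])
```

```text
t 2.1 cab [-0.0798  0.1539  0.122 ] tilt 0.651 yerr 0.002 F [ 1.5 -0.7  0.4] gap 0.999 gf 0.0 q [ 0.25 -0.37  2.15 -0.35  0.79 -0.98]
[0.1, 0.2, 21.2] [0.0, 0.0, -0.001]
[0.1, 0.3, 21.2] [0.0, 0.0, -0.001]
[0.0, 0.3, 21.2] [0.0, 0.0, -0.001]
[0.0, 0.3, 21.2] [0.0, 0.0, -0.001]
--
```

View pics/a1.png

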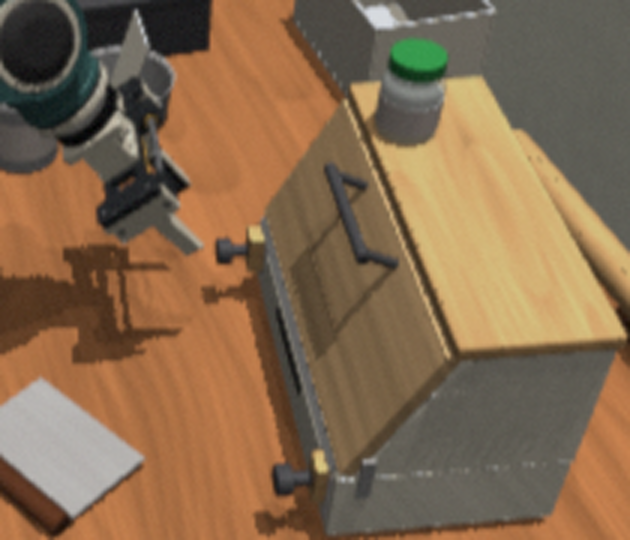

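The side crop shows the open fingers at crop (195,250), pointing down toward the left knob at (225,250) and in line with it. I'll go in and close.

>>> servo_tool(moves=[{"linear": [0, 0, 21], "hand": 1}, {"linear": [0, 0, 21], "hand": 1}, {"linear": [0, 1, 21], "hand": 1}, {"linear": [0, 0, 21], "hand": 1}, {"linear": [0, 0, 0], "hand": 0}, {"linear": [0, 0, 0], "hand": 0}, {"linear": [0, 0, 0], "hand": 0}, {"linear": [0, 0, 0], "hand": 0}], grip_force=30)

```text
invalid input at $.moves[0]: expected keys linear, turn, hand
```

Run:
```python
from h import *
stat(); p,R=cur(); plan([(p-.10*CX,R,8)])
```

```text
t 2.15 cab [-0.0794  0.1514  0.1187] tilt 0.65 yerr 0.003 F [-0.8  0.7 -3.8] gap 1.0 gf 0.0 q [ 0.25 -0.37  2.15 -0.35  0.79 -0.98]
[9.9, -0.0, -7.6] [0.0, 0.0, 0.0]
[9.9, -0.0, -7.6] [0.0, 0.0, 0.0]
[9.9, -0.0, -7.6] [0.0, 0.0, 0.0]
[9.9, -0.0, -7.6] [0.0, 0.0, 0.0]
[9.9, -0.0, -7.6] [0.0, 0.0, 0.0]
[9.9, -0.0, -7.6] [0.0, 0.0, 0.0]
[9.9, -0.0, -7.6] [0.0, 0.0, 0.0]
[9.9, -0.0, -7.6] [0.0, 0.0, 0.0]
--
```

>>> servo_tool(moves=[{"linear": [0, 1, 20], "turn": [0, 0, 0], "hand": 1}, {"linear": [0, 1, 20], "turn": [0, 0, 0], "hand": 1}, {"linear": [0, 1, 20], "turn": [0, 0, 0], "hand": 1}, {"linear": [0, 0, 21], "turn": [0, 0, 0], "hand": 1}, {"linear": [0, 0, 0], "turn": [0, 0, 0], "hand": 0}, {"linear": [0, 0, 0], "turn": [0, 0, 0], "hand": 0}, {"linear": [0, 0, 0], "turn": [0, 0, 0], "hand": 0}, {"linear": [0, 0, 0], "turn": [0, 0, 0], "hand": 0}], grip_force=30)

```text
time_s: 3.15
ee_pos: [0.6333, 0.0961, 0.0588]
tool_rot: [3.136, 0.651, 2.97]
ft_force: [0.9, -0.3, -0.8]
finger_gap: 0.618
grip_force: 0.0
```

Run:
```python
from h import *
stat()
```

```text
t 3.15 cab [-0.0313  0.1581  0.0588] tilt 0.651 yerr 0.002 F [ 0.9 -0.1 -0.8] gap 0.618 gf 0.0 q [ 0.22 -0.19  2.11 -0.39  0.64 -0.94]
```

>>> servo_tool(moves=[{"linear": [0, 0, 2], "turn": [0, 0, 0], "hand": 0}, {"linear": [0, 0, 0], "turn": [0, 0, 0], "hand": 0}, {"linear": [0, 0, 0], "turn": [0, 0, 0], "hand": 0}, {"linear": [0, 0, 0], "turn": [0, 0, 0], "hand": 0}, {"linear": [0, 0, 0], "turn": [0, 0, 0], "hand": 0}], grip_force=30)

```text
time_s: 3.78
ee_pos: [0.6341, 0.0939, 0.0562]
tool_rot: [3.141, 0.649, 2.971]
ft_force: [-4.5, -18.0, 4.7]
finger_gap: 0.313
grip_force: 30.0
```

Run:
```python
from h import *
stat()
```

```text
t 3.77 cab [-0.0301  0.1561  0.0562] tilt 0.649 yerr 0.004 F [ -1.4 -18.5   4.7] gap 0.313 gf 30.001089870929718 q [ 0.21 -0.18  2.11 -0.39  0.64 -0.94]
```

>>> servo_tool(moves=[{"linear": [5, -1, -4], "turn": [0, 0, 0], "hand": 0}, {"linear": [10, -1, -7.6], "turn": [0, 0, 0], "hand": 0}, {"linear": [10, 0, -7.6], "turn": [0, 0, 0], "hand": 0}, {"linear": [10, 0, -7.6], "turn": [0, 0, 0], "hand": 0}, {"linear": [10, 0, -7.6], "turn": [0, 0, 0], "hand": 0}, {"linear": [10, 0, -7.6], "turn": [0, 0, 0], "hand": 0}, {"linear": [10, 0, -7.6], "turn": [0, 0, 0], "hand": 0}, {"linear": [8, 0, -6], "turn": [0, 0, 0], "hand": 0}], grip_force=30)

```text
time_s: 4.78
ee_pos: [0.5427, 0.109, 0.0563]
tool_rot: [3.137, 0.65, 2.971]
ft_force: [3.7, -3.7, -4.0]
finger_gap: 0.316
grip_force: 30.0
```

Run:
```python
from h import *
stat()
```

```text
t 4.78 cab [-0.1227  0.1559  0.0563] tilt 0.65 yerr 0.003 F [ 4.2 -3.1 -4. ] gap 0.316 gf 29.998997747898102 q [ 0.3  -0.4   2.28 -0.43  0.72 -0.86]
```

>>> servo_tool(moves=[{"linear": [4, 0, -3], "turn": [0, 0, 0], "hand": 0}, {"linear": [4, 0, -3], "turn": [0, 0, 0], "hand": 0}, {"linear": [2.4, 0, -1.8], "turn": [0, 0, 0], "hand": 0}, {"linear": [1.6, 0, -1.2], "turn": [0, 0, 0], "hand": 0}], grip_force=40)

```text
time_s: 5.28
ee_pos: [0.5294, 0.1113, 0.0567]
tool_rot: [3.137, 0.652, 2.971]
ft_force: [49.5, -12.0, -27.3]
finger_gap: 0.315
grip_force: 40.0
```

Run:
```python
from h import *
stat()
```

```text
t 5.28 cab [-0.1362  0.1559  0.0567] tilt 0.652 yerr 0.002 F [ 50.8  -3.6 -27.3] gap 0.315 gf 39.98603940010071 q [ 0.32 -0.44  2.3  -0.43  0.73 -0.84]
```

>>> servo_tool(moves=[{"linear": [-0.8, 0, 0.6], "turn": [0, 0, 0], "hand": 0.75}, {"linear": [0, 0, 0], "turn": [0, 0, 0], "hand": 1}, {"linear": [0, 0, 0], "turn": [0, 0, 0], "hand": 1}, {"linear": [0, 0, 0], "turn": [0, 0, 0], "hand": 1}, {"linear": [0, 0, -20], "turn": [0, 0, 0], "hand": 1}, {"linear": [0, 0, -30], "turn": [0, 0, 0], "hand": 1}, {"linear": [0, 0, -40], "turn": [0, 0, 0], "hand": 1}], grip_force=40)

```text
time_s: 6.15
ee_pos: [0.4753, 0.1202, 0.1282]
tool_rot: [3.137, 0.649, 2.97]
ft_force: [1.0, -0.2, 0.1]
finger_gap: 0.983
grip_force: 0.0
```

Run:
```python
from h import *
stat(); t=.65;z=Rt(t)[:,2]; k=cab(-.037,-.155,.0695)
plan([(k+(.019-.085)*z,Rt(t),8),(k+.019*z,Rt(t),4)])
```

```text
t 6.15 cab [-0.1911  0.1557  0.1282] tilt 0.649 yerr 0.003 F [ 1.  -0.1  0.1] gap 0.983 gf 0.0 q [ 0.39 -0.66  2.31 -0.4   0.96 -0.86]
[-11.1, -38.8, 9.2] [0.0, -0.0, -0.001]
[-11.1, -38.8, 9.2] [0.0, -0.0, -0.001]
[-11.0, -38.8, 9.2] [0.0, -0.0, -0.001]
[-11.0, -38.8, 9.2] [0.0, -0.0, -0.001]
[-11.0, -38.8, 9.2] [0.0, -0.0, -0.001]
[-11.0, -38.8, 9.2] [0.0, -0.0, -0.001]
[-10.9, -38.8, 9.2] [0.0, -0.0, -0.001]
[-10.9, -38.8, 9.2] [0.0, -0.0, -0.001]
--
[-0.0, 0.0, 21.3] [0.0, 0.0, 0.0]
[-0.0, 0.0, 21.3] [0.0, 0.0, 0.0]
[-0.0, 0.0, 21.3] [0.0, 0.0, 0.0]
[-0.0, 0.0, 21.3] [0.0, 0.0, 0.0]
--
```

>>> servo_tool(moves=[{"linear": [-6, -39, 0], "turn": [0, 0, 0], "hand": 1}, {"linear": [-11, -39, 5], "turn": [0, 0, 0], "hand": 1}, {"linear": [-11, -39, 9], "turn": [0, 0, 0], "hand": 1}, {"linear": [-11, -39, 10], "turn": [0, 0, 0], "hand": 1}, {"linear": [-12, -39, 11], "turn": [0, 0, 0], "hand": 1}, {"linear": [-12, -39, 12], "turn": [0, 0, 0], "hand": 1}, {"linear": [-12, -39, 13], "turn": [0, 0, 0], "hand": 1}, {"linear": [-13, -38, 13], "turn": [0, 0, -0.004], "hand": 1}], grip_force=40)

```text
time_s: 7.15
ee_pos: [0.5367, -0.2071, 0.1221]
tool_rot: [3.14, 0.65, 2.975]
ft_force: [0.1, 1.3, 0.3]
finger_gap: 0.999
grip_force: 0.0
```

Run:
```python
from h import *
stat(); t=.65;z=Rt(t)[:,2]; k=cab(-.037,-.155,.0695)
plan([(k+.019*z,Rt(t),4)])
d=snap('top')
a=cv2.resize(d['pixels'][60:260,240:420],None,fx=3,fy=3,interpolation=cv2.INTER_CUBIC)
cv2.imwrite('pics/t2.png',a[:,:,::-1])
```

```text
t 7.15 cab [-0.0764 -0.1569  0.1221] tilt 0.65 yerr -0.0 F [-0.1  1.3  0.3] gap 0.999 gf 0.0 q [-0.53 -0.45  2.2   0.3   0.8  -2.08]
[0.1, 0.5, 21.2] [0.0, 0.0, -0.0]
[0.1, 0.5, 21.2] [0.0, 0.0, -0.0]
[0.1, 0.5, 21.2] [0.0, 0.0, -0.0]
[0.1, 0.5, 21.2] [0.0, 0.0, -0.0]
--
```

View pics/t2.png

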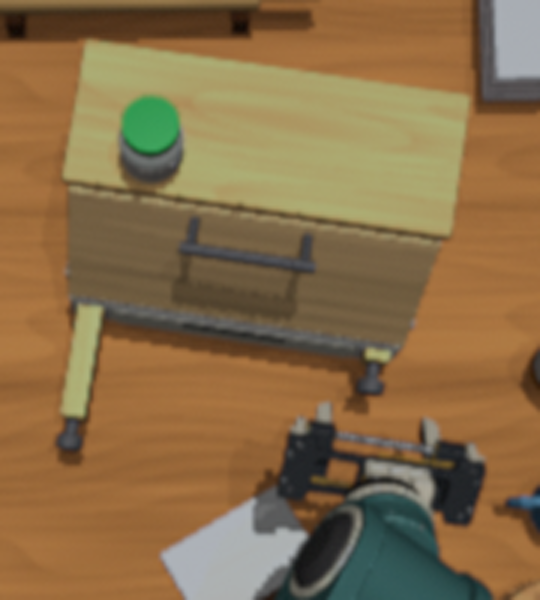

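The top crop shows the left support fully out, with its knob at crop (70,435). The open fingers straddle the line to the right knob at (370,380), with about +2 mm of y still to go.

>>> servo_tool(moves=[{"linear": [0, 1, 21], "turn": [0, 0, 0], "hand": 1}, {"linear": [0, 1, 21], "turn": [0, 0, 0], "hand": 1}, {"linear": [0, 0, 21], "turn": [0, 0, 0], "hand": 1}, {"linear": [0, 0, 21], "turn": [0, 0, 0], "hand": 0.6}, {"linear": [0, 0, 2], "turn": [0, 0, 0], "hand": 0}, {"linear": [0, 0, 0], "turn": [0, 0, 0], "hand": 0}, {"linear": [0, 0, 0], "turn": [0, 0, 0], "hand": 0}, {"linear": [0, 0, 0], "turn": [0, 0, 0], "hand": 0}], grip_force=30)

```text
time_s: 8.2
ee_pos: [0.5883, -0.212, 0.0544]
tool_rot: [3.14, 0.651, 2.975]
ft_force: [0.4, -0.3, 0.3]
finger_gap: 0.51
grip_force: 0.0
```

>>> servo_tool(moves=[{"linear": [0, 0, 0], "turn": [0, 0, 0], "hand": 0}, {"linear": [0, 0, 0], "turn": [0, 0, 0], "hand": 0}, {"linear": [0, 0, 0], "turn": [0, 0, 0], "hand": 0}], grip_force=30)

```text
time_s: 8.57
ee_pos: [0.5882, -0.2128, 0.0539]
tool_rot: [-3.142, 0.651, 2.976]
ft_force: [-3.4, -9.3, 0.6]
finger_gap: 0.316
grip_force: 30.0
```

Run:
```python
from h import *
stat()
```

```text
t 8.57 cab [-0.0247 -0.154   0.0539] tilt 0.651 yerr 0.0 F [-1.8 -9.8  0.6] gap 0.316 gf 30.000255703926086 q [-0.48 -0.24  2.16  0.33  0.62 -2.09]
```

>>> servo_tool(moves=[{"linear": [5, -1, -4], "turn": [0, 0, 0], "hand": 0}, {"linear": [10, 0, -7.6], "turn": [0, 0, 0], "hand": 0}, {"linear": [10, 0, -7.6], "turn": [0, 0, 0], "hand": 0}, {"linear": [10, 0, -7.6], "turn": [0, 0, 0], "hand": 0}, {"linear": [10, 0, -7.6], "turn": [0, 0, 0], "hand": 0}, {"linear": [10, 0, -7.6], "turn": [0, 0, 0], "hand": 0}, {"linear": [10, 0, -7.6], "turn": [0, 0, 0], "hand": 0}, {"linear": [10, 0, -7.6], "turn": [0, 0, 0], "hand": 0}], grip_force=30)

```text
time_s: 9.57
ee_pos: [0.4944, -0.1972, 0.0538]
tool_rot: [3.14, 0.65, 2.975]
ft_force: [4.4, -1.6, 0.2]
finger_gap: 0.315
grip_force: 30.0
```

>>> servo_tool(moves=[{"linear": [4, 0, -3], "turn": [0, 0, 0], "hand": 0}, {"linear": [4, 0, -3], "turn": [0, 0, 0], "hand": 0}, {"linear": [2.4, 0, -1.8], "turn": [0, 0, 0], "hand": 0}], grip_force=40)

```text
time_s: 9.95
ee_pos: [0.4822, -0.1952, 0.0538]
tool_rot: [3.14, 0.65, 2.975]
ft_force: [3.8, 0.7, 1.1]
finger_gap: 0.307
grip_force: 40.0
```

Run:
```python
from h import *
stat()
```

```text
t 9.95 cab [-0.1321 -0.1541  0.0538] tilt 0.65 yerr -0.001 F [3.7 1.3 1.1] gap 0.307 gf 39.999359250068665 q [-0.58 -0.54  2.37  0.37  0.74 -2.18]
```

>>> servo_tool(moves=[{"linear": [2, 0, -1.5], "turn": [0, 0, 0], "hand": 0}, {"linear": [2, 0, -1.5], "turn": [0, 0, 0], "hand": 0}], grip_force=40)

```text
time_s: 10.2
ee_pos: [0.4784, -0.1946, 0.0542]
tool_rot: [3.139, 0.653, 2.974]
ft_force: [47.6, -5.1, -19.8]
finger_gap: 0.314
grip_force: 40.0
```

Run:
```python
from h import *
stat()
```

```text
t 10.2 cab [-0.136  -0.1542  0.0542] tilt 0.653 yerr 0.0 F [ 47.8   2.8 -19.8] gap 0.314 gf 39.98988747596741 q [-0.58 -0.55  2.38  0.37  0.74 -2.19]
```

>>> servo_tool(moves=[{"linear": [-0.8, 0, 0.6], "turn": [0, 0, 0], "hand": 0.75}, {"linear": [0, 0, 0], "turn": [0, 0, 0], "hand": 1}, {"linear": [0, 0, 0], "turn": [0, 0, 0], "hand": 1}, {"linear": [0, 0, 0], "turn": [0, 0, 0], "hand": 1}, {"linear": [0, 0, -20], "turn": [0, 0, 0], "hand": 1}, {"linear": [0, 0, -30], "turn": [0, 0, 0], "hand": 1}, {"linear": [0, 0, -40], "turn": [0, 0, 0], "hand": 1}], grip_force=10)

```text
time_s: 11.08
ee_pos: [0.4238, -0.1852, 0.1252]
tool_rot: [3.139, 0.648, 2.975]
ft_force: [1.2, -0.9, 0.3]
finger_gap: 0.986
grip_force: 0.0
```

Run:
```python
from h import *
d=snap('top'); W=cloud(d); C=(W-O)@np.c_[CX,CY,CZ]
col=d['pixels'].astype(int).sum(2)
m=(abs(C[...,0]-.036)<.03)&(abs(C[...,1])<.075)&(C[...,2]>.235)&(C[...,2]<.275)
P=C[m]; print('bar',len(P),np.median(P,0).round(4),P.min(0).round(4),P.max(0).round(4))
g=d['pixels'].astype(int); jm=(g[...,1]>g[...,0]+40)&(g[...,1]>g[...,2]+40)&(C[...,2]>.3); P=C[jm]; print('jar',len(P),P.min(0).round(4),P.max(0).round(4))
for s in(1,-1):
    m=(abs(C[...,1]-s*.155)<.02)&(abs(C[...,2]-.0935)<.008)&(C[...,0]<-.02)&(C[...,0]>-.2)&(g[...,0]-g[...,2]>40); print('support',s,C[m][:,0].min() if m.any() else None)
stat()
plan([(cab(-.13,-.09,.25),Rt(.3),5),(cab(-.03,-.028,.335),Rt(0),5),(cab(.058,-.028,.32),Rt(-.1),4),(cab(.050,-.028,.227),Rt(-.1),5)])
```

```text
bar 248 [0.0358 0.002  0.254 ] [ 0.0288 -0.0623  0.236 ] [0.0658 0.0665 0.2616]
jar 292 [-0.2868  0.0197  0.336 ] [0.1423 0.1298 1.4607]
support 1 -0.12112421984567441
support -1 -0.11898686411406846
t 11.12 cab [-0.192  -0.1545  0.1306] tilt 0.654 yerr -0.001 F [ 0.3 -0.9  6. ] gap 0.99 gf 0.0 q [-0.66 -0.81  2.39  0.35  1.   -2.17]
[-24.4, 12.9, -11.4] [-0.0, 0.071, 0.0]
[-23.5, 12.9, -13.1] [-0.0, 0.071, 0.0]
[-22.5, 12.9, -14.7] [-0.0, 0.071, 0.0]
[-21.4, 12.9, -16.3] [-0.0, 0.071, 0.0]
[-20.2, 12.9, -17.8] [-0.0, 0.071, 0.0]
--
[-24.1, 12.4, -10.3] [-0.0, 0.06, -0.0]
[-23.5, 12.4, -11.8] [-0.0, 0.06, -0.0]
[-22.7, 12.4, -13.1] [-0.0, 0.06, -0.0]
[-21.9, 12.4, -14.5] [-0.0, 0.06, -0.0]
[-21.0, 12.4, -15.8] [-0.0, 0.06, -0.0]
--
[-22.0, -0.0, 3.8] [-0.0, 0.025, 0.0]
[-22.1, -0.0, 3.2] [-0.0, 0.025, 0.0]
[-22.2, -0.0, 2.6] [-0.0, 0.025, 0.0]
[-22.2, -0.0, 2.1] [-0.0, 0.025, 0.0]
--
[-0.3, 0.0, 18.7] [0.0, 0.0, 0.0]
[-0.3, 0.0, 18.7] [0.0, 0.0, 0.0]
[-0.3, 0.0, 18.7] [0.0, 0.0, 0.0]
[-0.3, 0.0, 18.7] [0.0, 0.0, 0.0]
[-0.3, 0.0, 18.7] [0.0, 0.0, 0.0]
--
```

>>> servo_tool(moves=[{"linear": [-24, 13, -11], "turn": [0, 0.071, 0], "hand": 0}, {"linear": [-23, 13, -13], "turn": [0, 0.071, 0], "hand": 0}, {"linear": [-22, 13, -15], "turn": [0, 0.071, 0], "hand": 0}, {"linear": [-21, 13, -16], "turn": [0, 0.071, 0], "hand": 0}, {"linear": [-20, 13, -18], "turn": [0, 0.071, 0], "hand": 0}, {"linear": [-24, 12, -10], "turn": [0, 0.06, 0], "hand": 0}, {"linear": [-23, 12, -12], "turn": [0, 0.06, 0], "hand": 0}, {"linear": [-23, 12, -13], "turn": [0, 0.06, 0], "hand": 0}], grip_force=10)

```text
time_s: 12.12
ee_pos: [0.5613, -0.1058, 0.2942]
tool_rot: [3.14, 0.113, 2.976]
ft_force: [-0.6, -0.1, 0.2]
finger_gap: 0.189
grip_force: 0.0
```

>>> servo_tool(moves=[{"linear": [-22, 12, -14], "turn": [0, 0.06, 0], "hand": 0}, {"linear": [-21, 12, -16], "turn": [0, 0.06, 0], "hand": 0}, {"linear": [-22, 0, 3], "turn": [0, 0.025, 0], "hand": 0}, {"linear": [-22, 0, 3], "turn": [0, 0.025, 0], "hand": 0}, {"linear": [-22, 0, 3], "turn": [0, 0.025, 0], "hand": 0}, {"linear": [-22, 0, 2], "turn": [0, 0.025, 0], "hand": 0}, {"linear": [0, 0, 0], "turn": [0, 0, 0], "hand": 0}], grip_force=10)

```text
time_s: 13.0
ee_pos: [0.6915, -0.1038, 0.3105]
tool_rot: [3.14, -0.108, 2.977]
ft_force: [0.5, -0.5, 0.5]
finger_gap: 0.007
grip_force: 0.0
```

Run:
```python
from h import *
stat()
plan([(cab(.050,-.028,.227),Rt(-.1),5)])
d=snap('side'); a=cv2.resize(d['pixels'][120:310,250:450],None,fx=3,fy=3,interpolation=cv2.INTER_CUBIC)
cv2.imwrite('pics/a3.png',a[:,:,::-1])
```

```text
t 13.0 cab [ 0.0592 -0.0294  0.3105] tilt -0.108 yerr -0.001 F [ 0.6 -0.4  0.5] gap 0.007 gf 0.0 q [-0.19  0.23  1.17 -0.    1.85 -1.59]
[0.0, 0.3, 16.8] [0.0, -0.002, 0.0]
[0.1, 0.3, 16.8] [0.0, -0.002, 0.0]
[0.1, 0.3, 16.8] [0.0, -0.002, 0.0]
[0.1, 0.3, 16.8] [0.0, -0.002, 0.0]
[0.1, 0.3, 16.8] [0.0, -0.002, 0.0]
--
```

View pics/a3.png

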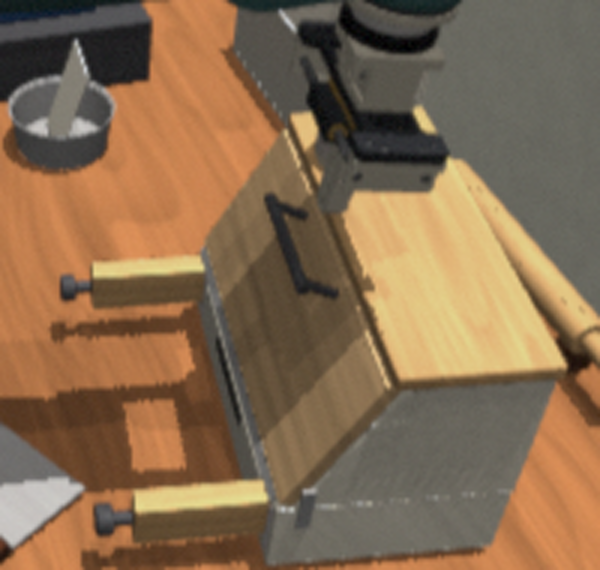

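The side crop shows both supports out, with knobs at (68,287) and (105,520), and the closed fingers at (335,200) above the bar. I'll descend between the bar and the flap face.

>>> servo_tool(moves=[{"linear": [0, 1, 20], "turn": [0, 0, 0], "hand": 0}, {"linear": [0, 0, 20], "turn": [0, 0, 0], "hand": 0}, {"linear": [0, 0, 16], "turn": [0, 0, 0], "hand": 0}, {"linear": [0, 0, 12], "turn": [0, 0, 0], "hand": 0}, {"linear": [0, 0, 10], "turn": [0, 0, 0], "hand": 0}, {"linear": [0, 0, 6], "turn": [0, 0, 0], "hand": 0}], grip_force=10)

```text
time_s: 13.8
ee_pos: [0.682, -0.101, 0.2286]
tool_rot: [3.14, -0.105, 2.977]
ft_force: [0.4, -0.3, 0.6]
finger_gap: 0.006
grip_force: 0.0
```

Run:
```python
from h import *
stat()
# hook trajectory: tip at s=s0 along, off, tool tilt th (tool parallel to flap at lean th)
def tip(th,s,off): return cab(-s*np.sin(th)-off*np.cos(th),-.028,.095+s*np.cos(th)-off*np.sin(th))
way=[]
for th,s,off,n in[(-.3,.137,.022,3),(0,.133,.022,5),(.3,.131,.022,5),(.5,.131,.022,4),(.7,.131,.022,4)]:
    way.append((tip(th,s,off),Rt(max(th,-.1)),n)); print(th,tocab(tip(th,s,off)).round(3))
plan(way)
```

```text
t 13.8 cab [ 0.0493 -0.0283  0.2286] tilt -0.105 yerr -0.001 F [ 0.4 -0.2  0.6] gap 0.006 gf 0.0 q [-0.18  0.21  1.32 -0.    1.71 -1.59]
-0.3 [ 0.019 -0.028  0.232]
0 [-0.022 -0.028  0.228]
0.3 [-0.06  -0.028  0.214]
0.5 [-0.082 -0.028  0.199]
0.7 [-0.101 -0.028  0.181]
[10.0, 0.1, -0.2] [0.0, -0.002, 0.0]
[10.0, 0.1, -0.2] [0.0, -0.002, 0.0]
[10.0, 0.1, -0.3] [0.0, -0.002, 0.0]
--
[8.2, 0.0, 1.7] [0.0, -0.02, -0.0]
[8.2, -0.0, 1.5] [0.0, -0.02, -0.0]
[8.2, -0.0, 1.4] [0.0, -0.02, -0.0]
[8.3, -0.0, 1.2] [0.0, -0.02, -0.0]
[8.3, 0.0, 1.0] [0.0, -0.02, -0.0]
--
[7.5, 0.0, 2.9] [0.0, -0.06, 0.0]
[7.7, 0.0, 2.4] [0.0, -0.06, 0.0]
[7.8, 0.0, 1.9] [0.0, -0.06, 0.0]
[7.9, 0.0, 1.5] [0.0, -0.06, 0.0]
[8.0, 0.0, 1.0] [0.0, -0.06, 0.0]
--
[6.4, -0.0, 1.7] [-0.0, -0.05, -0.0]
[6.5, -0.0, 1.4] [-0.0, -0.05, -0.0]
[6.5, -0.0, 1.1] [-0.0, -0.05, -0.0]
[6.6, -0.0, 0.8] [-0.0, -0.05, -0.0]
--
[6.4, 0.0, 1.7] [0.0, -0.05, 0.0]
[6.5, 0.0, 1.4] [0.0, -0.05, 0.0]
[6.5, 0.0, 1.1] [0.0, -0.05, 0.0]
[6.6, 0.0, 0.8] [0.0, -0.05, 0.0]
--
```

>>> servo_tool(moves=[{"linear": [10, 0, 0], "turn": [0, 0, 0], "hand": 0}, {"linear": [10, 0, 0], "turn": [0, 0, 0], "hand": 0}, {"linear": [10, 0, 0], "turn": [0, 0, 0], "hand": 0}, {"linear": [8, 0, 1.7], "turn": [0, -0.02, 0], "hand": 0}, {"linear": [8, 0, 1.5], "turn": [0, -0.02, 0], "hand": 0}, {"linear": [8, 0, 1.4], "turn": [0, -0.02, 0], "hand": 0}, {"linear": [8, 0, 1.2], "turn": [0, -0.02, 0], "hand": 0}, {"linear": [8, 0, 1], "turn": [0, -0.02, 0], "hand": 0}], grip_force=10)

```text
time_s: 14.8
ee_pos: [0.6132, -0.0896, 0.229]
tool_rot: [3.14, -0.001, 2.976]
ft_force: [5.3, -1.7, 0.2]
finger_gap: 0.004
grip_force: 3.0
```

```bash
cat >> h.py <<'E'
def flap():
    d=snap('top'); C=(cloud(d)-O)@np.c_[CX,CY,CZ]
    # points on flap's end strips, both y ends, between radius .05 and .165 from the hinge
    rr=np.hypot(C[...,0],C[...,2]-.095)
    for s in(1,-1):
        m=(abs(C[...,1]-s*.13)<.04)&(rr>.06)&(rr<.165)&(C[...,2]>.10)&(C[...,0]<.1)
        if m.sum()<40: print('few',m.sum()); continue
        P=C[m]; c,n,k=planefit(P[:,:]); n=n*np.sign(n[2]); print(s,k,c.round(3),'n',n.round(3),'edge',C[m][:,[0,2]][rr[m].argmax()].round(3))
E
python3 - <<'E'
from h import *
stat(); flap()
E
```

```text
t 14.8 cab [-0.0204 -0.0283  0.229 ] tilt -0.001 yerr -0.001 F [ 5.5 -0.8  0.2] gap 0.004 gf 2.9807808995246887 q [-0.19 -0.01  1.55  0.    1.6  -1.59]
1 43 [0.045 0.142 0.175] n [0.183 0.868 0.461] edge [0.003 0.259]
-1 89 [ 0.054 -0.161  0.185] n [-0.138 -0.99   0.022] edge [0.002 0.26 ]
```

>>> servo_tool(moves=[{"linear": [7.5, 0, 3], "turn": [0, -0.06, 0], "hand": 0}, {"linear": [7.7, 0, 2.4], "turn": [0, -0.06, 0], "hand": 0}, {"linear": [7.8, 0, 2], "turn": [0, -0.06, 0], "hand": 0}, {"linear": [8, 0, 1.5], "turn": [0, -0.06, 0], "hand": 0}, {"linear": [8, 0, 1], "turn": [0, -0.06, 0], "hand": 0}, {"linear": [6.4, 0, 1.7], "turn": [0, -0.05, 0], "hand": 0}, {"linear": [6.5, 0, 1.4], "turn": [0, -0.05, 0], "hand": 0}], grip_force=10)

```text
time_s: 15.72
ee_pos: [0.5649, -0.0815, 0.2081]
tool_rot: [3.14, 0.399, 2.976]
ft_force: [2.8, -1.0, 4.9]
finger_gap: 0.003
grip_force: 2.1
```

Run:
```python
from h import *
stat()
```

```text
t 15.72 cab [-0.0694 -0.0283  0.2081] tilt 0.399 yerr -0.001 F [ 2.9 -0.6  4.9] gap 0.003 gf 2.1184923872351646 q [-0.19 -0.37  1.94  0.01  1.18 -1.6 ]
```

>>> servo_tool(moves=[{"linear": [6.5, 0, 1.2], "turn": [0, -0.05, 0], "hand": 0}, {"linear": [6.5, 0, 0.8], "turn": [0, -0.05, 0], "hand": 0}, {"linear": [6.4, 0, 1.7], "turn": [0, -0.05, 0], "hand": 0}, {"linear": [6.5, 0, 1.4], "turn": [0, -0.05, 0], "hand": 0}], grip_force=10)

```text
time_s: 16.23
ee_pos: [0.5444, -0.0781, 0.1919]
tool_rot: [3.14, 0.599, 2.975]
ft_force: [2.0, 0.5, 4.6]
finger_gap: 0.002
grip_force: 1.9
```

Run:
```python
from h import *
stat()
d=snap('side'); a=cv2.resize(d['pixels'][100:310,230:450],None,fx=2.7,fy=2.7,interpolation=cv2.INTER_CUBIC)
cv2.imwrite('pics/a4.png',a[:,:,::-1])
```

```text
t 16.23 cab [-0.0902 -0.0283  0.1919] tilt 0.599 yerr -0.001 F [1.9 0.9 4.6] gap 0.002 gf 1.9365265779197216 q [-0.2  -0.55  2.13  0.03  0.96 -1.61]
```

View pics/a4.png

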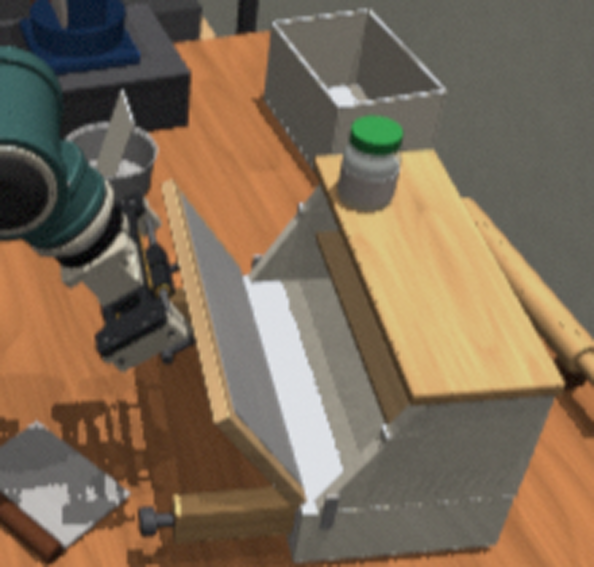

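The side crop shows the flap tilted about 0.6 rad past upright with the gripper hooked at its bar. The jar is in place and the right support is out. I'll withdraw, then go over the top to the inside face.

Run:
```python
from h import *
p,R=cur()
a=p-.055*R[:,2]-.002*R[:,0]
plan([(a,Rt(.6),3),(tocab(a)[0]*CX*0+cab(-.125,-.015,.30),Rt(.3),4),(cab(-.05,0,.31),Rt(0),5),(cab(-.03,0,.255),Rt(-.15),4)])
```

```text
[-0.7, -0.0, -18.3] [0.001, -0.0, -0.0]
[-0.7, -0.0, -18.3] [0.001, -0.0, -0.0]
[-0.7, -0.0, -18.3] [0.001, -0.0, -0.0]
--
[-8.0, 3.3, -13.6] [0.0, 0.075, -0.0]
[-6.9, 3.3, -14.2] [0.0, 0.075, -0.0]
[-5.8, 3.3, -14.7] [0.0, 0.075, -0.0]
[-4.7, 3.3, -15.1] [0.0, 0.075, -0.0]
--
[-14.9, 3.0, 2.5] [-0.0, 0.06, -0.0]
[-15.0, 3.0, 1.6] [-0.0, 0.06, -0.0]
[-15.1, 3.0, 0.7] [-0.0, 0.06, -0.0]
[-15.1, 3.0, -0.2] [-0.0, 0.06, -0.0]
[-15.1, 3.0, -1.1] [-0.0, 0.06, -0.0]
--
[-5.0, 0.0, 13.7] [0.0, 0.038, 0.0]
[-5.5, 0.0, 13.6] [0.0, 0.038, 0.0]
[-6.0, 0.0, 13.3] [0.0, 0.038, 0.0]
[-6.5, 0.0, 13.1] [0.0, 0.038, 0.0]
--
```

>>> servo_tool(moves=[{"linear": [-1, 0, -18], "turn": [0, 0, 0], "hand": 0}, {"linear": [-1, 0, -18], "turn": [0, 0, 0], "hand": 0}, {"linear": [0, 0, -19], "turn": [0, 0, 0], "hand": 0}, {"linear": [-7, 3, -14], "turn": [0, 0.075, 0], "hand": 0}, {"linear": [-7, 3, -14], "turn": [0, 0.075, 0], "hand": 0}, {"linear": [-6, 3, -15], "turn": [0, 0.075, 0], "hand": 0}, {"linear": [-5, 3, -15], "turn": [0, 0.075, 0], "hand": 0}], grip_force=10)

```text
time_s: 17.15
ee_pos: [0.5122, -0.0606, 0.3023]
tool_rot: [3.14, 0.293, 2.976]
ft_force: [0.5, 0.2, -0.5]
finger_gap: 0.007
grip_force: 0.0
```

>>> servo_tool(moves=[{"linear": [-15, 3, 2.5], "turn": [0, 0.06, 0], "hand": 0}, {"linear": [-15, 3, 1.5], "turn": [0, 0.06, 0], "hand": 0}, {"linear": [-15, 3, 0.7], "turn": [0, 0.06, 0], "hand": 0}, {"linear": [-15, 3, 0], "turn": [0, 0.06, 0], "hand": 0}, {"linear": [-15, 3, -1], "turn": [0, 0.06, 0], "hand": 0}], grip_force=10)

```text
time_s: 17.77
ee_pos: [0.589, -0.0582, 0.3112]
tool_rot: [3.14, -0.007, 2.976]
ft_force: [-0.7, 0.1, -0.1]
finger_gap: 0.007
grip_force: 0.0
```

Run:
```python
from h import *
stat(); flap()
d=load('top'); C=(cloud(d)-O)@np.c_[CX,CY,CZ]
for s in(1,-1):
    m=(C[...,1]*s>.12)&(C[...,1]*s<.17)&(C[...,0]>-.14)&(C[...,0]<.03)&(C[...,2]>.13)&(C[...,2]<.26)
    P=C[m]; i=np.argsort(P[:,2]); print(s,m.sum(),P[i[::max(1,len(i)//10)]].round(3).tolist())
```

```text
t 17.77 cab [-0.0494 -0.0014  0.3112] tilt -0.007 yerr -0.001 F [-0.7 -0.1 -0.1] gap 0.007 gf 0.0 q [-0.14 -0.07  1.48  0.    1.74 -1.55]
1 67 [-0.004  0.143  0.182] n [0.026 0.891 0.454] edge [-0.078  0.24 ]
-1 123 [ 0.036 -0.158  0.175] n [0.127 0.992 0.005] edge [-0.079  0.24 ]
1 393 [[-0.004, 0.168, 0.13], [-0.016, 0.162, 0.148], [-0.025, 0.153, 0.163], [-0.04, 0.131, 0.179], [-0.046, 0.132, 0.194], [-0.055, 0.148, 0.208], [-0.065, 0.16, 0.221], [-0.074, 0.143, 0.233], [-0.094, 0.136, 0.238], [-0.084, 0.141, 0.242], [-0.087, 0.154, 0.246]]
-1 384 [[-0.004, -0.158, 0.13], [-0.018, -0.169, 0.15], [-0.029, -0.159, 0.167], [-0.038, -0.157, 0.184], [-0.047, -0.156, 0.197], [-0.06, -0.165, 0.212], [-0.066, -0.155, 0.223], [-0.093, -0.16, 0.235], [-0.085, -0.144, 0.238], [-0.092, -0.158, 0.242], [-0.082, -0.17, 0.247]]
```

Run:
```python
from h import *
def tip(th,s,e=0): o=.016+.0075*np.cos(th)+e; return cab(-s*np.sin(th)+o*np.cos(th),0,.095+s*np.cos(th)+o*np.sin(th))
plan([(tip(.6,.14,.015),Rt(-.1),5),(tip(.7,.138),Rt(-.1),3),(tip(.9,.136),Rt(-.1),4),(tip(1.1,.132),Rt(-.1),4),(tip(1.3,.128),Rt(-.05),4),(tip(1.45,.125),Rt(0),4)])
```

```text
[-0.1, 0.2, 15.7] [0.0, 0.018, 0.0]
[-0.4, 0.2, 15.7] [0.0, 0.018, 0.0]
[-0.7, 0.2, 15.7] [0.0, 0.018, 0.0]
[-0.9, 0.2, 15.7] [0.0, 0.018, 0.0]
[-1.2, 0.2, 15.7] [0.0, 0.018, 0.0]
--
[7.4, 0.0, 6.4] [0.0, 0.0, 0.0]
[7.4, 0.0, 6.4] [0.0, 0.0, 0.0]
[7.4, 0.0, 6.4] [0.0, 0.0, 0.0]
--
[4.9, -0.0, 5.2] [0.0, 0.0, 0.0]
[4.9, -0.0, 5.2] [0.0, 0.0, 0.0]
[4.9, -0.0, 5.2] [0.0, 0.0, 0.0]
[4.9, -0.0, 5.2] [0.0, 0.0, 0.0]
--
[3.2, 0.0, 6.2] [0.0, 0.0, 0.0]
[3.2, 0.0, 6.2] [0.0, 0.0, 0.0]
[3.2, 0.0, 6.2] [0.0, 0.0, 0.0]
[3.2, 0.0, 6.2] [0.0, 0.0, 0.0]
--
[1.8, 0.0, 6.6] [0.0, -0.012, -0.0]
[1.9, 0.0, 6.6] [0.0, -0.012, -0.0]
[1.9, 0.0, 6.6] [0.0, -0.012, -0.0]
[2.0, 0.0, 6.5] [0.0, -0.012, -0.0]
--
[0.6, 0.0, 5.0] [-0.0, -0.012, -0.0]
[0.7, 0.0, 5.0] [-0.0, -0.012, -0.0]
[0.8, 0.0, 5.0] [-0.0, -0.012, -0.0]
[0.8, 0.0, 4.9] [-0.0, -0.012, -0.0]
--
```

>>> servo_tool(moves=[{"linear": [0, 0, 16], "turn": [0, 0.018, 0], "hand": 0}, {"linear": [0, 1, 16], "turn": [0, 0.018, 0], "hand": 0}, {"linear": [-1, 0, 16], "turn": [0, 0.018, 0], "hand": 0}, {"linear": [-1, 0, 16], "turn": [0, 0.018, 0], "hand": 0}, {"linear": [-1, 0, 14], "turn": [0, 0.018, 0], "hand": 0}, {"linear": [7, 0, 6], "turn": [0, 0, 0], "hand": 0}, {"linear": [7, 0, 6], "turn": [0, 0, 0], "hand": 0}, {"linear": [7, 0, 6], "turn": [0, 0, 0], "hand": 0}], grip_force=10)

```text
time_s: 18.82
ee_pos: [0.5662, -0.0533, 0.2161]
tool_rot: [3.14, -0.093, 2.976]
ft_force: [3.9, -0.2, 2.6]
finger_gap: 0.005
grip_force: 2.2
```

>>> servo_tool(moves=[{"linear": [5, 0, 5], "turn": [0, 0, 0], "hand": 0}, {"linear": [5, 0, 5], "turn": [0, 0, 0], "hand": 0}], grip_force=10)

```text
time_s: 19.08
ee_pos: [0.5552, -0.0514, 0.2071]
tool_rot: [3.14, -0.094, 2.977]
ft_force: [-0.4, -0.5, 5.8]
finger_gap: 0.003
grip_force: 2.4
```

Run:
```python
from h import *
stat()
```

```text
t 19.07 cab [-0.0839 -0.0003  0.2071] tilt -0.094 yerr -0.001 F [-0.3 -0.6  5.8] gap 0.003 gf 2.3940932156983763 q [-0.14 -0.07  1.66  0.    1.65 -1.55]
```

Contact is good, so I'll keep pushing.

>>> servo_tool(moves=[{"linear": [5, 0, 5], "turn": [0, 0, 0], "hand": 0}, {"linear": [5, 0, 5], "turn": [0, 0, 0], "hand": 0}, {"linear": [3, 0, 6], "turn": [0, 0, 0], "hand": 0}, {"linear": [3, 0, 6], "turn": [0, 0, 0], "hand": 0}, {"linear": [3, 0, 6], "turn": [0, 0, 0], "hand": 0}, {"linear": [3, 0, 6], "turn": [0, 0, 0], "hand": 0}, {"linear": [2, 0, 6.5], "turn": [0, -0.012, 0], "hand": 0}, {"linear": [2, 0, 6.5], "turn": [0, -0.012, 0], "hand": 0}], grip_force=10)

```text
time_s: 20.08
ee_pos: [0.5253, -0.0464, 0.1621]
tool_rot: [3.14, -0.071, 2.976]
ft_force: [-1.6, 0.2, 5.9]
finger_gap: 0.007
grip_force: 2.2
```

>>> servo_tool(moves=[{"linear": [2, 0, 6.5], "turn": [0, -0.012, 0], "hand": 0}, {"linear": [2, 0, 6.5], "turn": [0, -0.012, 0], "hand": 0}, {"linear": [1, 0, 5], "turn": [0, -0.012, 0], "hand": 0}, {"linear": [1, 0, 5], "turn": [0, -0.012, 0], "hand": 0}], grip_force=10)

```text
time_s: 20.58
ee_pos: [0.5184, -0.0452, 0.1394]
tool_rot: [3.14, -0.023, 2.976]
ft_force: [-2.1, -0.4, 5.5]
finger_gap: 0.009
grip_force: 2.1
```

Run:
```python
from h import *
stat()
```

```text
t 20.57 cab [-0.1212 -0.0003  0.1394] tilt -0.023 yerr -0.001 F [-2.  -0.8  5.5] gap 0.009 gf 2.0932995333350846 q [-0.14 -0.18  1.86  0.    1.48 -1.54]
```

>>> servo_tool(moves=[{"linear": [0, 0, 5], "turn": [0, -0.01, 0], "hand": 0}, {"linear": [0, 0, 5], "turn": [0, -0.01, 0], "hand": 0}, {"linear": [0, 0, 5], "turn": [0, 0, 0], "hand": 0}, {"linear": [0, 0, 3], "turn": [0, 0, 0], "hand": 0}, {"linear": [0, 0, 3], "turn": [0, 0, 0], "hand": 0}], grip_force=10)

```text
time_s: 21.2
ee_pos: [0.5185, -0.0452, 0.1184]
tool_rot: [3.14, -0.003, 2.976]
ft_force: [-2.9, 0.7, 4.7]
finger_gap: 0.005
grip_force: 2.1
```

>>> servo_tool(moves=[{"linear": [0, 0, 1.5], "turn": [0, 0, 0], "hand": 0}, {"linear": [0, 0, 1.5], "turn": [0, 0, 0], "hand": 0}], grip_force=10)

```text
time_s: 21.45
ee_pos: [0.5185, -0.0452, 0.1156]
tool_rot: [3.14, -0.003, 2.976]
ft_force: [-3.0, 0.3, 3.6]
finger_gap: 0.012
grip_force: 2.1
```

Run:
```python
from h import *
stat()
```

```text
t 21.45 cab [-0.1211 -0.0002  0.1156] tilt -0.003 yerr -0.001 F [-3.  -0.2  3.6] gap 0.012 gf 2.099151111615356 q [-0.14 -0.18  1.9   0.    1.43 -1.54]
```

>>> servo_tool(moves=[{"linear": [0, 0, 1], "turn": [0, 0, 0], "hand": 0}, {"linear": [0, 0, 1], "turn": [0, 0, 0], "hand": 0}], grip_force=10)

```text
time_s: 21.7
ee_pos: [0.5185, -0.0452, 0.1136]
tool_rot: [3.14, -0.003, 2.976]
ft_force: [-3.6, 0.6, 3.6]
finger_gap: 0.007
grip_force: 2.1
```

>>> servo_tool(moves=[{"linear": [0, 0, 0.6], "turn": [0, 0, 0], "hand": 0}], grip_force=10)

```text
time_s: 21.82
ee_pos: [0.5185, -0.0452, 0.113]
tool_rot: [3.14, -0.003, 2.976]
ft_force: [-3.1, 0.6, 4.6]
finger_gap: 0.005
grip_force: 2.1
```

>>> servo_tool(moves=[{"linear": [0, 0, 0.5], "turn": [0, 0, 0], "hand": 0}], grip_force=10)

```text
time_s: 21.95
ee_pos: [0.5185, -0.0452, 0.1125]
tool_rot: [3.14, -0.003, 2.976]
ft_force: [-3.7, 0.4, 4.1]
finger_gap: 0.004
grip_force: 2.1
```

>>> servo_tool(moves=[{"linear": [0, 0, 0.5], "turn": [0, 0, 0], "hand": 0}], grip_force=10)

```text
time_s: 22.08
ee_pos: [0.5185, -0.0452, 0.112]
tool_rot: [3.14, -0.003, 2.976]
ft_force: [-2.9, 0.7, 4.7]
finger_gap: 0.006
grip_force: 2.1
```

>>> servo_tool(moves=[{"linear": [0, 0, 0.5], "turn": [0, 0, 0], "hand": 0}], grip_force=10)

```text
time_s: 22.2
ee_pos: [0.5185, -0.0452, 0.1115]
tool_rot: [3.14, -0.003, 2.976]
ft_force: [-3.5, 0.2, 3.9]
finger_gap: 0.001
grip_force: 2.2
```

>>> servo_tool(moves=[{"linear": [0, 0, 0.4], "turn": [0, 0, 0], "hand": 0}], grip_force=10)

```text
time_s: 22.32
ee_pos: [0.5185, -0.0452, 0.1111]
tool_rot: [3.14, -0.003, 2.976]
ft_force: [-4.2, 0.7, 4.6]
finger_gap: 0.005
grip_force: 2.3
```

>>> servo_tool(moves=[{"linear": [0, 0, 0.5], "turn": [0, 0, 0], "hand": 0}], grip_force=10)

```text
time_s: 22.45
ee_pos: [0.5185, -0.0452, 0.1106]
tool_rot: [3.14, -0.003, 2.976]
ft_force: [-4.2, 1.0, 4.5]
finger_gap: 0.005
grip_force: 2.4
```

>>> servo_tool(moves=[{"linear": [0, 0, 0.4], "turn": [0, 0, 0], "hand": 0}], grip_force=10)

```text
time_s: 22.58
ee_pos: [0.5184, -0.0452, 0.1102]
tool_rot: [3.14, -0.003, 2.976]
ft_force: [-4.9, -0.1, 5.2]
finger_gap: 0.006
grip_force: 2.4
```

>>> servo_tool(moves=[{"linear": [0, 0, 0.4], "turn": [0, 0, 0], "hand": 0}], grip_force=10)

```text
time_s: 22.7
ee_pos: [0.5185, -0.0452, 0.1098]
tool_rot: [3.14, -0.003, 2.976]
ft_force: [-4.1, 1.0, 4.2]
finger_gap: 0.006
grip_force: 2.3
```

>>> servo_tool(moves=[{"linear": [0, 0, 0.4], "turn": [0, 0, 0], "hand": 0}], grip_force=10)

```text
time_s: 22.82
ee_pos: [0.5185, -0.0452, 0.1097]
tool_rot: [3.14, -0.003, 2.976]
ft_force: [-6.7, 0.9, 9.4]
finger_gap: 0.004
grip_force: 4.9
```

>>> servo_tool(moves=[{"linear": [0, 0, 0.3], "turn": [0, 0, 0], "hand": 0}], grip_force=10)

```text
time_s: 22.95
ee_pos: [0.5185, -0.0452, 0.1096]
tool_rot: [3.14, -0.003, 2.976]
ft_force: [-7.2, 0.5, 12.0]
finger_gap: 0.007
grip_force: 6.0
```

>>> servo_tool(moves=[{"linear": [0, 0, 0.3], "turn": [0, 0, 0], "hand": 0}], grip_force=10)

```text
time_s: 23.08
ee_pos: [0.5185, -0.0452, 0.1096]
tool_rot: [3.14, -0.003, 2.976]
ft_force: [-9.4, 1.0, 14.0]
finger_gap: 0.006
grip_force: 7.4
```

>>> servo_tool(moves=[{"linear": [-0.3, 0, 0.5], "turn": [0, 0, 0], "hand": 0}, {"linear": [0, 0, 0], "turn": [0, 0, 0], "hand": 0}, {"linear": [0, 0, 0], "turn": [0, 0, 0], "hand": 0}], grip_force=10)

```text
time_s: 23.45
ee_pos: [0.5186, -0.0452, 0.1095]
tool_rot: [3.14, -0.003, 2.976]
ft_force: [-13.9, 1.4, 19.4]
finger_gap: 0.008
grip_force: 9.5
```

>>> servo_tool(moves=[{"linear": [0, 0, 0.3], "turn": [0, 0, 0], "hand": 0}, {"linear": [0, 0, 0], "turn": [0, 0, 0], "hand": 0}, {"linear": [0, 0, 0], "turn": [0, 0, 0], "hand": 0}], grip_force=10)

```text
time_s: 23.82
ee_pos: [0.5186, -0.0452, 0.1095]
tool_rot: [3.14, -0.003, 2.976]
ft_force: [-15.1, 1.4, 21.8]
finger_gap: 0.007
grip_force: 10.9
```

>>> servo_tool(moves=[{"linear": [0.3, 0, -0.8], "turn": [0, 0, 0], "hand": 0}, {"linear": [0.2, 0, -1], "turn": [0, 0, 0], "hand": 0}, {"linear": [0, 0, -3], "turn": [0, 0, 0], "hand": 0}, {"linear": [0, 0, -10], "turn": [0, 0, 0], "hand": 0}, {"linear": [0, 0, -25], "turn": [0, 0, 0], "hand": 0}, {"linear": [0, 0, -40], "turn": [0, 0, 0], "hand": 0}], grip_force=10)

```text
time_s: 24.58
ee_pos: [0.5181, -0.0453, 0.1883]
tool_rot: [3.14, -0.005, 2.976]
ft_force: [-0.1, -0.7, 0.0]
finger_gap: 0.004
grip_force: 0.0
```

Run:
```python
from h import *
stat()
for n in('top','side'):
    d=snap(n); C=(cloud(d)-O)@np.c_[CX,CY,CZ]
    for s in(1,-1):
        m=(abs(C[...,1]-s*.13)<.035)&(C[...,0]>-.16)&(C[...,0]<-.03)&(abs(C[...,2]-.11)<.012)
        P=C[m]; k=np.polyfit(P[:,0],P[:,2],1); print(n,s,len(P),'slope',k[0].round(4),'z@-.1',np.polyval(k,-.1).round(4))
a=cv2.resize(d['pixels'][100:310,230:450],None,fx=2.7,fy=2.7,interpolation=cv2.INTER_CUBIC)
cv2.imwrite('pics/a5.png',a[:,:,::-1])
```

```text
t 24.57 cab [-0.1215 -0.0003  0.1883] tilt -0.005 yerr -0.001 F [ 0.  -0.7  0. ] gap 0.004 gf 0.0 q [-0.14 -0.21  1.81  0.    1.55 -1.54]
top 1 786 slope 0.0143 z@-.1 0.1106
top -1 661 slope 0.0195 z@-.1 0.1107
side 1 186 slope 0.0095 z@-.1 0.1115
side -1 1003 slope 0.0158 z@-.1 0.1113
```

View pics/a5.png

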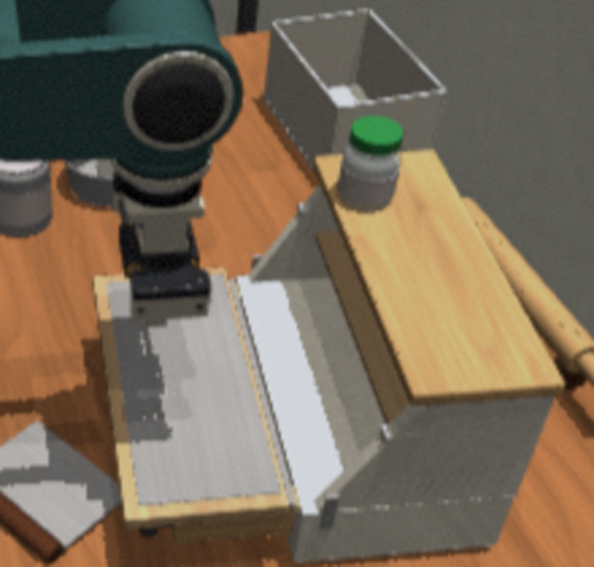

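The side crop shows the flap lying level on the supports, the gripper clear above it, and the jar and knife where they started. The press reached 22 N, over the 10–20 N needed, and the depth fit gives equal height on both sides. I'll hand in.

```bash
python3 -c "
from workcell import r
print(r.job_done())"
```

```text
the job is handed in; nothing more can be done
None
```

The job is handed in, with no verdict returned: both supports were pulled to their stops, then the flap was lowered smoothly, pressed home with about 22 N, measured level on both sides and left with the arm clear; bearing after release was not measured.

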